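# Uncouple the blow nozzle from the bench air coupling

## Task

Uncouple the blow nozzle from the bench air coupling: push the sprung sleeve right down by its U-shaped thumb plate and keep it down, pull the nozzle out sideways through the open end of the coupling's slot (the end away from its brass pipe stub) and let the sleeve snap fully back up, then stand the nozzle upright and fully home in the upright tube of its holder and let go. Never force it: press the sleeve only as hard as its spring and stop need, do not strain the nozzle against the coupling, set it down gently, and leave the relay can, the spacer and the busbars where they are.

Things in the scene. Friction and masses are not known exactly. Their poses are not given: they have to be found in the camera images.
- coupling: Upright air coupling fixed to the bench, origin under its foot's centre, z up. Foot disc 80 mm across; steel core 23 mm wide (y), x from -12 to +9 mm, 47 mm high, with a T-slot on top that is open only towards +x and closed at -x; a low brass pipe stub reaches out to x = -68 mm. The nozzle's foot stands in the slot under two lips. Harmed by over 28 N from the fingers or 45 N from the nozzle
- slot_floor (a point): Point on the slot's floor under the nozzle's axis, 34.3 mm above the coupling's origin; axes as the coupling. Slot 17.5 mm wide; the lips, 6.5 to 12.7 mm above the floor, leave 11 mm for the neck. The sleeve's round wall (44 mm across, 4.5 thick), which stands 11.7 mm over this floor when up, closes the open end. Once it is down, 20 mm or more along +x frees the nozzle, then lift
- sleeve (a joint): Stroke of the sprung sleeve, m: 0 up, open beyond 0.012, 0.013 on its hard stop. Yields to 4.5 N at first, 11 N at the stop; springs back. It is pushed by a U-shaped aluminium plate (x -30 to 34 mm, y +-39 mm, gap y +-16.5 mm open to +x), flat top 17.7 mm over the slot floor, but clamped up to 6 mm higher or lower on each fitting, which no reading shows: feel for plate and stop
- nozzle_center (a point): Loose steel blow nozzle (nipple), 64 mm long, 0.16 to 0.24 kg; the point is on its axis 35.2 mm above its lower end, at the barrel's mid-height; z up. From below: foot disc 15 mm across, 5 mm thick; neck 9 mm across, 9 mm long; ribbed barrel 30 mm across, 42 mm long, where it is held (14.2 to 56.2 mm above the lower end); thin brass tip 8 mm
- nozzle_shoulder (a point): Point on the nozzle's axis where neck meets barrel, 14.2 mm above the lower end (21 mm below nozzle_center). In the coupling it is 14.2 mm above slot_floor; home in the holder, this step rests on the tube's rim
- holder_mouth (a point): Centre of the upper rim of the holder, an upright steel tube fixed on a wooden block 80 x 80 x 12 mm: tube 24 mm outside, bore 18.8 mm, its rim 50 mm above the bench, bore 25 mm deep; the nozzle's foot goes into it. Harmed by over 40 N from the nozzle
- relay_can: Bystander: grey relay can on a black foot, 40 x 40 x 56 mm, origin under its centre
- spacer: Bystander: ivory ceramic ring 34 mm across, 22 mm high, origin under its centre
- busbar0: Bystander: flat copper busbar 20 x 90 x 6 mm (long along its y), origin under its centre
- busbar1: Bystander: flat copper busbar 20 x 90 x 6 mm (long along its y), origin under its centre
- nozzle: The same nozzle, origin at its lower end
- holder: The holder block, origin under its centre
Mind the look-alikes: they are no part of the job. Leave any green or turquoise look-alike of the holder alone.

How it is judged:
On the way, in this order (a step that is already met when the one before it is completed fails the run):
1. the sleeve is pushed down, the nozzle still in its place in the coupling (value of joint sleeve above 0.01 m and horizontal distance between nozzle_shoulder and slot_floor below 0.006 m), for 0.1 s.
2. the nozzle is out of the coupling, 5 cm clear, and the sleeve has snapped back up (distance between nozzle_shoulder and slot_floor above 0.05 m and value of joint sleeve below 0.0015 m), for 0.1 s.
At the end, for the whole second after the job is handed in: The nozzle stands released and at rest in the holder's tube, its shoulder within 3 mm of the tube's rim and 4 mm of the tube's axis, within 0.12 rad of upright; the coupling's sleeve is fully up (within 1.5 mm) (horizontal distance between nozzle_shoulder and holder_mouth below 0.004 m and z of nozzle_shoulder in the frame of holder_mouth below 0.003 m and angle between nozzle_center's own z axis and vertical below 0.12 rad and linear speed of nozzle below 0.01 m/s and value of joint sleeve below 0.0015 m); the robot touches nothing.
It fails at once if the fingers press the coupling with more than 28 N (contact force between the fingers and coupling above 28 N).
It fails at once if the nozzle loads the coupling with more than 45 N (contact force between nozzle and coupling above 45 N).
It fails at once if the nozzle is set on the holder with more than 40 N (contact force between nozzle and holder above 40 N).
It fails at once if a bystander is moved by more than 15 mm (distance of any of relay_can, spacer, busbar0, busbar1 from where it was at the start of the episode above 0.015 m).
It also fails if it takes over 70 s, if anything falls off the work surface, if the arm or the gripper's body presses on something with over 40 N, if the wrist force passes 120 N, or if a joint passes its speed limit or range.

## Robot

A 7-joint arm with a two-finger parallel gripper is mounted at the origin on the work surface. World frame = base frame: x ahead of the robot, y to its left, z up, the work surface at z = 0. Lengths are in m, angles in rad, forces in N, time in s.
With the tool pointing down it reaches from about 0.425 to 0.875 m from the base axis. Payload 4.7 kg.
Tool frame: the origin (TCP) lies at the very end of the fingers, on their centre line; the grasp point (between the pads) lies 19 mm behind it; x points along the fingers, y is the direction in which the jaws open and shut, and the axes are right-handed (so a half turn about x gives the same grasp; the last joint's range is limited). The gripper opens to 87 mm and grips with 3 to 60 N. Pads are 19 mm wide; open, the fingers measure 117 mm over their backs; the gripper's body (75 mm by 190 mm) begins 51 mm behind the grasp point.
Start: joints at [1.352, 0.321, -0.07, 1.45, 0.023, 1.371, -0.057], TCP at [0.15, -0.632, 0.223] pointing down, gripper open.
Joint ranges: [-2.86, 2.86], [-0.3, 2.09], [-1.38, 1.24], [0.06, 2.45], [-1.56, 4.7], [0.09, 2.05], [-2.69, 2.69]. Speed limits (rad/s): [2.57, 2.57, 3.14, 3.14, 3.14, 3.14, 3.14].

## Interface

Orientations are given as [roll, pitch, yaw] about the fixed x, y, z axes, in that order (R = Rz(yaw) Ry(pitch) Rx(roll)).
In Python, from station import bot gives the robot as it stands.
- The arm moves only by the shell command python3 -m crank 'ROWS' [FORCE]. ROWS is a JSON object of lists of equal length, an entry for each row: "linear": the shift along the tool's x, y, z in cm, a list of three; "yaw": the turn about the tool's x in degrees; "grip": the finger opening in cm, from 0 to 8.7. In form: {"linear": [[dx, dy, dz], ...], "yaw": [yaw, ...], "grip": [grip, ...]}. A call has exactly 8 rows; each row shifts and turns the pose as measured when the row begins, along the tool's axes as they then stand; what a row does not reach is not made up. A row lasts 1/8 s, in which the tool goes at most 62.5 mm and 10.7 degrees, less where a joint would pass 70% of its speed; a pose out of reach is approached as far as the arm can. A call is refused whole if a number of a shift passes 6.25 or a number of a turn 10.7, either way. A call with a gripper value outside its range is refused whole. The fingers move at their own pace and stop on an object; FORCE is the grip in N (left out, the last holds). Time passes only in rows, so rows that do not move let the fingers close, or fill a call up. It gives the time, the measured TCP pose, the force and the opening at its end, in the units of the state.
- bot.observe(): the state, without advancing time (a new reading comes with each control period).
- bot.snapshot(name): name is "scene" or "top" or "wrist"; returns a dict with "pixels" (420x560x3 uint8, blue, green, red), "fx", "fy", "cx", "cy" (pixels), "origin" and "orientation" of the camera in the world. Camera axes: x right, y down, z forward; pixel columns grow to the right and rows downward; lengths in m; the calibration is good to about 2 mm. A picture is of the moment at which its call begins. There is no depth.
- bot.job_done(): hands the job in, once; it reports no verdict.
The state is a dict: "time": time; "q": joint angles; "dq": joint speeds; "joint_efforts": joint torques, N m; "position": TCP position; "eef_rot": TCP orientation; "force": force on the tool from outside, world axes, zero at the start; "ft_torque": the same for the moment, N m; "finger_gap": finger opening in m.
Only numpy, scipy, OpenCV 4.12 (cv2) and the standard library are available. Lean on these libraries where they do the work, as an engineer would, in place of code of your own. Each camera call takes 0.05 s, during which the arm holds its last target. There are 200 camera calls.

## Working session

There is one attempt and no reset: what is moved stays moved. The work goes in short steps, Python scripts to look and compute and a shell command to move; the robot and the scene stay as the last step left them, time stands still between calls to the robot, and variables do not carry over. Pictures are saved under pics/ and viewed, about 8 in all and at most 12, crops included, and the job is handed in when it is done.

```bash
ls; mkdir -p pics
cat > h.py <<'E'
import numpy as np, cv2, json
from scipy.spatial.transform import Rotation as R
from station import bot
def snap(n,f):
    s=bot.snapshot(n); np.savez('pics/'+f+'.npz',**{k:np.array(v) for k,v in s.items()}); cv2.imwrite('pics/'+f+'.png',np.array(s['pixels'])); return s
def rot(o):
    o=np.array(o,float)
    return o if o.shape==(3,3) else (R.from_quat(o) if o.size==4 else R.from_euler('xyz',o)).as_matrix()
def pt(s,u,v,z):
    d=rot(s['orientation'])@np.array([(u-s['cx'])/s['fx'],(v-s['cy'])/s['fy'],1]); o=np.array(s['origin']); return o+d*(z-o[2])/d[2]
def ld(f): return dict(np.load('pics/'+f+'.npz'))
def proj(s,p):
    c=rot(s['orientation']).T@(np.array(p)-s['origin']); return s['fx']*c[0]/c[2]+s['cx'],s['fy']*c[1]/c[2]+s['cy']
E
python3 - <<'E'
from h import *
print(bot.observe())
for n in ('top','scene'):
    s=snap(n,n+'0'); print(n,s['fx'],s['cx'],s['cy'],s['origin'],s['orientation'])
E
```

```text
pics
{'time': 0.0, 'q': array([ 1.3521175 ,  0.32179194, -0.0700722 ,  1.45170066,  0.02259228,
        1.37077832, -0.05690536]), 'dq': array([-0.0014501 ,  0.00012667, -0.00279935,  0.00159911,  0.00074732,
       -0.00077454, -0.00027615]), 'joint_efforts': array([-5.73328562e-04, -4.91291463e+01, -4.04273076e-01, -3.12535286e+01,
       -6.39813929e-02,  4.36455267e-02,  1.65322999e-04]), 'position': array([ 0.14976081, -0.63193756,  0.22146869]), 'eef_rot': array([-1.52021145,  1.5689047 ,  1.85417237]), 'force': array([0.52111508, 0.4344766 , 0.48988526]), 'ft_torque': array([ 0.01280935, -0.0185462 ,  0.0022737 ]), 'finger_gap': 0.08715745457951139}
top 391.56887292148224 279.4869573870653 203.75970149646054 [0.48379155 0.11162459 0.84091841] [-3.05150597 -0.02981834 -1.5601711 ]
scene 535.3581408142633 286.4761714981846 205.51601643673584 [ 1.06483842 -0.19274925  0.75661999] [-2.45139219 -0.01504668  1.08656643]
```

View pics/top0.png

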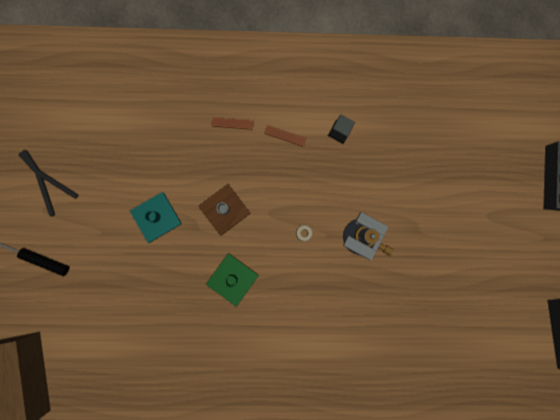

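View pics/scene0.png

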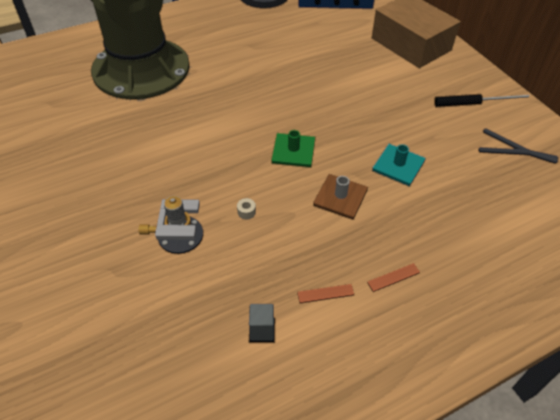

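Run:
```python
from h import *
def crop(f,u,v,w,h,k):
    im=cv2.imread('pics/'+f+'.png')[v:v+h,u:u+w]; im=cv2.resize(im,None,fx=k,fy=k,interpolation=cv2.INTER_CUBIC)
    im=cv2.convertScaleAbs(im,alpha=1.3,beta=15)
    for i in range(0,w,10): cv2.putText(im,str(u+i),(i*k,8),0,.3,(255,255,255)); cv2.line(im,(i*k,8),(i*k,14),(255,255,255))
    for i in range(0,h,10): cv2.putText(im,str(v+i),(0,i*k+4),0,.3,(255,255,255))
    return im
a=np.hstack([crop('top0',335,205,66,60,6),crop('scene0',135,190,66,60,6)])
b=np.hstack([crop('top0',192,180,66,36,6),crop('scene0',310,170,66,36,6)])
cv2.imwrite('pics/c1.png',np.vstack([a,b]))
s=ld('top0')
print(pt(s,368,237,.09),pt(s,222,208,.05),pt(s,304,233,.022),pt(s,341,128,.05),pt(s,285,135,.006),pt(s,232,123,.006))
```

```text
[ 0.48992415 -0.08115153  0.09      ] [0.54537682 0.20476217 0.05      ] [0.49736    0.03606763 0.022     ] [ 0.71504959 -0.03721537  0.05      ] [0.70997804 0.07711358 0.006     ] [0.73444473 0.19269478 0.006     ]
```

View pics/c1.png

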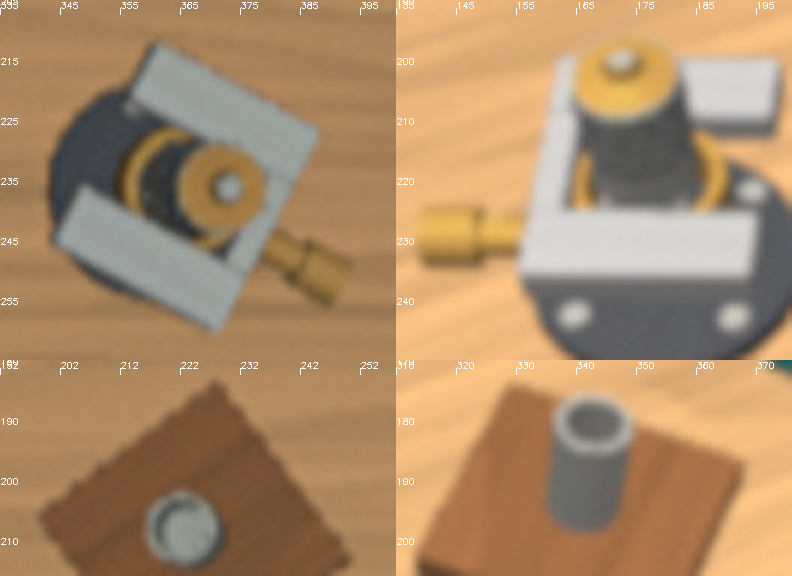

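The crops show the coupling with its nozzle tip at top (373.2, 236.2) and scene (172.5, 199.8). The pipe stub points to the lower right, so the slot opens to the upper left. The brown block's grey tube rim is at top (222.7, 208.2) and scene (342.7, 180.8).

```bash
cat >> h.py <<'E'
def tri(obs):
    A=np.zeros((3,3));b=np.zeros(3)
    for s,u,v in obs:
        d=rot(s['orientation'])@np.array([(u-s['cx'])/s['fx'],(v-s['cy'])/s['fy'],1]);d/=np.linalg.norm(d);P=np.eye(3)-np.outer(d,d);A+=P;b+=P@s['origin']
    return np.linalg.solve(A,b)
def pose():
    o=bot.observe(); return o,rot(o['eef_rot'])
E
python3 - <<'E'
from h import *
t=ld('top0');c=ld('scene0')
print('tip',tri([(t,373.2,236.2),(c,172.5,199.8)]),pt(t,373.2,236.2,.0983),pt(c,172.5,199.8,.0983))
print('mouth',tri([(t,222.7,208.2),(c,342.7,180.8)]),pt(t,222.7,208.2,.05),pt(c,342.7,180.8,.05))
k=np.array([pt(t,*p,.052)for p in((388.2,226.8),(371.3,260.2),(343.7,245),(360.8,211.8))])
print(k,k.mean(0)); 
for i,j in((0,3),(1,2),(1,0),(2,3)):
    d=k[j]-k[i];print(np.linalg.norm(d),np.degrees(np.arctan2(d[1],d[0])))
o,M=pose();print(M.round(3))
E
```

```text
tip [ 0.49198075 -0.08863008  0.09585304] [ 0.49148235 -0.08900989  0.0983    ] [ 0.49479826 -0.0880887   0.0983    ]
mouth [0.54579872 0.20473694 0.04711604] [0.54499032 0.20334549 0.05      ] [0.54835882 0.20424709 0.05      ]
[[ 0.51131499 -0.13240866  0.052     ]
 [ 0.44379182 -0.09713493  0.052     ]
 [ 0.47364079 -0.04144383  0.052     ]
 [ 0.54112603 -0.07666963  0.052     ]] [ 0.49246841 -0.08691426  0.052     ]
0.06321027178082421 61.860689121760956
0.0631859117293237 61.809856666888734
0.07618145942075945 -27.582322898044303
0.07612564506426064 -27.563560362117244
[[-0.001  0.231 -0.973]
 [ 0.002 -0.973 -0.231]
 [-1.    -0.002  0.   ]]
```

```bash
python3 -m crank '{"linear":[[0,-2.5,-2.5],[0,-3.5,-3.6],[0,-3.5,-3.6],[0,-3.5,-3.6],[0,-3.5,-3.6],[0,-3.5,-3.6],[0,-3.5,-3.6],[0,-3.5,-3.6]],"yaw":[0,0,0,0,0,0,0,0],"grip":[8.7,8.7,8.7,8.7,8.7,8.7,8.7,8.7]}' 20
python3 - <<'E'
from h import *
o,M=pose();p=o['position'];print(p,M.round(3),(M.T@(np.array([.493,-.0887,.19])-p))*100,o['q'])
E
```

```text
time: 1.1
position: [0.3593, -0.2975, 0.2176]
eef_rot: [-1.111, 1.563, 2.254]
force: [1.0, -0.3, -0.8]
finger_gap: 0.0868
[ 0.35927156 -0.29745982  0.21755534] [[-0.005  0.222 -0.975]
 [ 0.006 -0.975 -0.222]
 [-1.    -0.007  0.003]] [  2.81269463 -17.36723468 -17.68333833] [ 1.01347484 -0.05019558 -0.36287547  1.87526218 -0.02017013  1.32049831
 -0.69074856]
```

```bash
python3 -m crank '{"linear":[[0,-3.5,-3.6],[0,-3.5,-3.6],[0,-3.5,-3.5],[0,-3.5,-3.5],[0,-2.5,-2.5],[0,-1,-1],[0,0,0],[0,0,0]],"yaw":[0,0,0,0,0,0,-8,-8],"grip":[8.7,8.7,8.7,8.7,8.7,8.7,8.7,8.7]}'
python3 -m crank '{"linear":[[0.5,0,0],[0.5,0,0],[0.5,0,0],[0.3,0,0],[0,0,0],[0,0,0],[0,0,0],[0,0,0]],"yaw":[-8.5,-8.5,-8.5,-8,0,0,0,0],"grip":[8.7,8.7,8.7,8.7,8.7,8.7,8.7,8.7]}'
python3 - <<'E'
from h import *
o,M=pose();p=o['position'];print(p,M.round(3),(M.T@(np.array([.493,-.0887,.19])-p))*100,o['q'])
print(np.degrees(np.arctan2(M[1,1],M[0,1])))
s=snap('wrist','w1');print(s['origin'],s['orientation'],s['fx'])
print(proj(s,[.493,-.0887,.0983]),proj(s,[.493,-.0887,.052]))
cv2.imwrite('pics/w1b.png',cv2.convertScaleAbs(s['pixels'],alpha=1.2,beta=10))
E
```

```text
time: 2.1
position: [0.4954, -0.077, 0.2161]
eef_rot: [-1.125, 1.561, 2.534]
force: [-0.6, -0.1, -0.7]
finger_gap: 0.0871
time: 3.1
position: [0.4916, -0.0852, 0.196]
eef_rot: [-1.283, 1.558, 2.963]
force: [-0.2, -0.3, 0.3]
finger_gap: 0.0874
[ 0.49160522 -0.08520506  0.19597474] [[-0.013  0.893 -0.449]
 [ 0.002 -0.449 -0.894]
 [-1.    -0.013  0.004]] [0.59477916 0.28914836 0.24739826] [ 0.77514107  0.06048779 -0.67398212  1.8232855   0.03828447  1.28445508
 -0.37496951]
-26.684600744332396
[ 0.5241274  -0.02761788  0.3573349 ] [ 2.8934697   0.01221909 -0.46581301] 372.1094582031989
(np.float64(279.5439064498009), np.float64(211.15645040115552)) (np.float64(279.6611242281635), np.float64(197.06429399141433))
```

View pics/w1b.png

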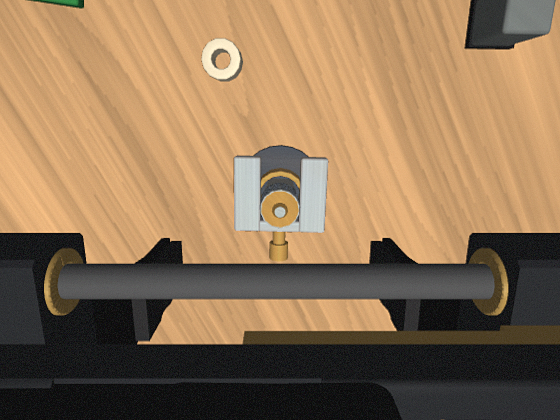

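Run:
```python
from h import *
s=ld('w1');im=s['pixels'][140:245,225:340].astype(int)
m=((im.min(2)>135)&(im.max(2)-im.min(2)<40)).astype(np.uint8)
m=cv2.morphologyEx(m,cv2.MORPH_OPEN,np.ones((3,3)))
n,l,st,ce=cv2.connectedComponentsWithStats(m);print(st,ce+[225,140])
ys,xs=np.nonzero(m)
P=np.array([pt(s,x+225,y+140,.052)[:2] for x,y in zip(xs,ys)])
r=cv2.minAreaRect((P*1000).astype(np.float32));print(r)
b=cv2.boxPoints(r)/1000
print(b,[np.degrees(np.arctan2(*(b[(i+1)%4]-b[i])[::-1])) for i in range(4)])
print('tip',pt(s,280,211,.0983),tri([(s,280,211),(ld('top0'),373.2,236.2),(ld('scene0'),172.5,199.8)]))
```

```text
[[   0    0  115  105 8238]
 [  10   18   25   73 1768]
 [  75   20   27   73 1752]
 [  50   68   10    9   76]
 [  35   82   39   10  241]] [[283.09613984 189.80359311]
 [246.82692308 193.27658371]
 [312.94178082 195.34189498]
 [279.47368421 211.92105263]
 [278.42323651 227.13692946]]
((493.73260498046875, -87.75372314453125), (62.2830924987793, 75.8570327758789), 62.07159423828125)
[[ 0.4456358  -0.09750383]
 [ 0.512658   -0.13303283]
 [ 0.5418294  -0.07800362]
 [ 0.4748072  -0.04247462]] [np.float32(-27.928415), np.float32(62.071594), np.float32(152.07158), np.float32(-117.9284)]
tip [ 0.49334589 -0.0887423   0.0983    ] [ 0.49251765 -0.0888127   0.09634292]
```

```bash
python3 -m crank '{"linear":[[1.5,0.35,0.2],[1.5,0,0],[1.5,0,0],[1.5,0,0],[1.2,0,0],[0.8,0,0],[0,0,0],[0,0,0]],"yaw":[1.2,0,0,0,0,0,0,0],"grip":[4.2,4.2,4.2,4.2,4.2,4.2,4.2,4.2]}'
python3 - <<'E'
from h import *
o,M=pose();p=o['position'];print(p,M.round(4),(M.T@(np.array([.493,-.0889,.0983])-p))*100)
print(np.degrees(np.arctan2(M[1,1],M[0,1])),o['force'],o['finger_gap'])
E
```

```text
time: 4.15
position: [0.4921, -0.0881, 0.1091]
eef_rot: [-1.309, 1.555, 2.916]
force: [-0.4, -0.7, -0.2]
finger_gap: 0.0421
[ 0.49209023 -0.08807463  0.10905562] [[-0.0151  0.8832 -0.4688]
 [ 0.0035 -0.4688 -0.8833]
 [-0.9999 -0.0149  0.004 ]] [1.07377735 0.13509696 0.0259484 ]
-27.959940660314253 [-0.42712466 -0.66336365 -0.22245007] 0.042108774477825545
```

```bash
python3 -m crank '{"linear":[[0.3,0.14,0.02],[0.8,0.01,0],[0.8,0.01,0],[0.8,0.01,0],[0.8,0.01,0],[0.8,0.01,0],[0.3,0,0],[0,0,0]],"yaw":[0,0,0,0,0,0,0,0],"grip":[4.2,4.2,4.2,4.2,4.2,4.2,4.2,4.2]}'
cat > c.py <<'E'
from h import *
o,M=pose();p=o['position'];print(p,(M.T@(np.array([.493,-.0889,.052])-p))*100, o['force'],o['ft_torque'],o['finger_gap'],np.degrees(np.arctan2(M[1,1],M[0,1])),M[:,0].round(3))
E
python3 c.py
```

```text
time: 5.15
position: [0.4934, -0.0892, 0.0602]
eef_rot: [-1.3, 1.556, 2.924]
force: [-0.3, 1.2, -0.3]
finger_gap: 0.042
[ 0.49341607 -0.08923623  0.06019545] [ 0.82015792 -0.04096233 -0.01339325] [-0.30806458  1.15793985 -0.3394095 ] [-0.0168584  -0.08956818  0.00183101] 0.042032805792315255 -27.96953774859003 [-0.014  0.003 -1.   ]
```

```bash
python3 -m crank '{"linear":[[0.1,-0.04,0],[0.1,0,0],[0.1,0,0],[0.1,0,0],[0.1,0,0],[0.1,0,0],[0.1,0,0],[0.1,0,0]],"yaw":[0,0,0,0,0,0,0,0],"grip":[3.8,3.8,3.8,3.8,3.8,3.8,3.8,3.8]}'; python3 c.py
```

```text
time: 6.15
position: [0.4938, -0.0893, 0.0532]
eef_rot: [-1.242, 1.558, 2.982]
force: [-1.4, 1.0, 5.5]
finger_gap: 0.0383
[ 0.4937885  -0.08926879  0.05322625] [ 0.12369018 -0.08543871  0.00391504] [-1.4158643   0.96142408  5.47466589] [-0.04794599  0.35270175 -0.02212101] 0.03829502004147774 -27.981606131024314 [-0.013  0.002 -1.   ]
```

```bash
python3 -m crank '{"linear":[[0.12,-0.04,0],[0.12,-0.04,0],[0.12,0,0],[0.12,0,0],[0.12,0,0],[0.12,0,0],[0.12,0,0],[0.12,0,0]],"yaw":[0,0,0,0,0,0,0,0],"grip":[3.8,3.8,3.8,3.8,3.8,3.8,3.8,3.8]}'; python3 c.py
```

```text
time: 7.15
position: [0.4938, -0.0892, 0.048]
eef_rot: [-0.974, 1.558, -3.033]
force: [-3.7, 0.9, 7.9]
finger_gap: 0.0384
[ 0.4938371  -0.08923579  0.048013  ] [-0.3976617  -0.09384234  0.01246133] [-3.70307706  0.90970121  7.87524054] [ 0.03948065  0.50814487 -0.032762  ] 0.03835878592328173 -27.989690177567592 [-0.013 -0.001 -1.   ]
```

```bash
python3 -m crank '{"linear":[[0.14,-0.05,0],[0.14,-0.05,0],[0.14,-0.05,0],[0.14,-0.05,0],[0.14,-0.05,0],[0.14,-0.05,0],[0.12,-0.03,0],[0.12,0,0]],"yaw":[0,0,0,0,0,0,0,0],"grip":[3.8,3.8,3.8,3.8,3.8,3.8,3.8,3.8]}'; python3 c.py
```

```text
time: 8.15
position: [0.4939, -0.0893, 0.0446]
eef_rot: [-0.345, 1.559, -2.405]
force: [-3.8, 0.8, 9.4]
finger_gap: 0.0381
[ 0.4938758  -0.08925322  0.0445831 ] [-0.74116875 -0.09678289  0.01799155] [-3.82890381  0.84491218  9.35435526] [0.10725028 0.71705517 0.02730834] 0.038067007228975644 -28.02967917059776 [-0.009 -0.008 -1.   ]
```

```bash
python3 -m crank '{"linear":[[0.17,-0.04,0],[0.17,-0.04,0],[0.17,-0.04,0],[0.17,-0.04,0],[0.17,-0.04,0],[0.17,-0.04,0],[0.17,-0.04,0],[0.17,-0.04,0]],"yaw":[0,0,0,0,0,0,0,0],"grip":[3.8,3.8,3.8,3.8,3.8,3.8,3.8,3.8]}'; python3 c.py
```

```text
time: 9.15
position: [0.4939, -0.0892, 0.0407]
eef_rot: [0.084, 1.554, -1.977]
force: [-5.2, 0.9, 18.0]
finger_gap: 0.0378
[ 0.4938682  -0.08921984  0.04070043] [-1.12972585 -0.09010995  0.03104047] [-5.15894615  0.85625508 17.98332847] [ 0.16978949  1.31907406 -0.01032578] 0.03784220188658547 -28.05753561326513 [-0.006 -0.015 -1.   ]
```

```bash
python3 -m crank '{"linear":[[0.14,-0.03,0],[0.14,-0.03,0],[0.14,0,0],[0.14,0,0],[0.14,0,0],[0.14,0,0],[0.14,0,0],[0.14,0,0]],"yaw":[0,0,0,0,0,0,0,0],"grip":[3.6,3.4,3.2,3.0,2.8,2.6,2.4,2.4]}' 8; python3 c.py
```

```text
time: 10.15
position: [0.494, -0.0887, 0.0409]
eef_rot: [0.04, 1.547, -2.021]
force: [-4.9, 0.8, 13.2]
finger_gap: 0.0307
[ 0.49399158 -0.08867685  0.04093412] [-1.10476134 -0.0759129   0.09276837] [-4.87746334  0.7711421  13.24703632] [ 0.11325397  1.04333591 -0.02211908] 0.03068247804772132 -28.08766748292376 [-0.01  -0.022 -1.   ]
```

```bash
python3 -m crank '{"linear":[[0.13,-0.04,0],[0.13,-0.04,0],[0.13,-0.03,0],[0.13,0,-0.1],[0.13,0,-0.15],[0.13,0,-0.2],[0.13,0,-0.2],[0.13,0,-0.2]],"yaw":[0,0,0,0,0,0,0,0],"grip":[2.4,2.4,2.4,2.4,2.4,2.4,2.4,2.4]}' 15; python3 c.py
```

```text
time: 11.15
position: [0.4938, -0.0884, 0.0409]
eef_rot: [-0.025, 1.527, -2.091]
force: [-7.4, -2.1, 14.8]
finger_gap: 0.03
[ 0.49382895 -0.08838215  0.04086913] [-1.10824266 -0.04955802  0.13363533] [-7.38652626 -2.07697533 14.76193841] [-0.4922583   1.5410034  -0.06286734] 0.0300380145308566 -28.36046670633119 [-0.022 -0.038 -0.999]
```

```bash
python3 -m crank '{"linear":[[0.12,-0.12,-0.35],[0.12,-0.12,-0.45],[0.12,-0.12,-0.5],[0.12,-0.12,-0.5],[0.12,-0.1,-0.4],[0.12,-0.1,-0.4],[0.12,-0.1,-0.3],[0.12,-0.1,-0.2]],"yaw":[0.2,0,0,0,0,0,0,0],"grip":[2.4,2.4,2.4,2.4,2.4,2.4,2.4,2.4]}'; python3 c.py
```

```text
time: 12.15
position: [0.4938, -0.0878, 0.0412]
eef_rot: [0.058, 1.477, -2.028]
force: [-3.6, -2.0, 10.9]
finger_gap: 0.0296
[ 0.49378666 -0.08781738  0.04115298] [-1.06762187 -0.00921532  0.23363509] [-3.64259917 -1.96071892 10.94447607] [-0.51070179  0.84277734  0.05750989] 0.029649328301544906 -29.523229235826783 [-0.041 -0.084 -0.996]
```

```bash
python3 -m crank '{"linear":[[0.12,-0.1,0],[0.12,-0.1,0.3],[0.12,-0.1,0.4],[0.12,-0.1,0.4],[0.12,-0.1,0.4],[0.12,-0.1,0.4],[0.12,-0.1,0.4],[0.12,-0.1,0.4]],"yaw":[-0.5,-0.5,0,0,0,0,0,0],"grip":[3.2,3.2,3.2,3.2,3.2,3.2,3.2,3.2]}'; python3 c.py
```

```text
time: 13.15
position: [0.4948, -0.0887, 0.0457]
eef_rot: [0.502, 1.508, -1.56]
force: [2.5, 6.0, 5.7]
finger_gap: 0.0318
[ 0.49476895 -0.08867044  0.04573335] [-0.62413186 -0.12643106  0.13785075] [2.54742948 6.0427865  5.65103533] [ 1.57908469 -0.38044567 -0.06684376] 0.03182555798499232 -28.06704710107206 [ 0.001 -0.062 -0.998]
```

```bash
python3 -m crank '{"linear":[[0.16,-0.12,0.45],[0.16,-0.12,0.45],[0.16,-0.12,0.45],[0.16,-0.12,0.45],[0.16,-0.12,0.45],[0.16,-0.12,0.4],[0.18,-0.1,0],[0.18,-0.1,0]],"yaw":[0,0,0,0,0,0,0,0],"grip":[3.3,3.3,3.3,3.3,3.3,3.3,3.3,3.3]}'; python3 c.py
```

```text
time: 14.15
position: [0.4952, -0.0888, 0.0453]
eef_rot: [1.246, 1.512, -0.806]
force: [-3.0, 0.4, 12.1]
finger_gap: 0.0333
[ 0.49515156 -0.08883957  0.04531022] [-0.6763351  -0.15027756  0.11767492] [-2.97200682  0.37216982 12.14964654] [-0.15247607  0.89664674  0.0249316 ] 0.033288367660368336 -27.562525870552776 [ 0.041 -0.043 -0.998]
```

```bash
python3 -m crank '{"linear":[[0.16,0.2,0.3],[0.16,0.2,0.3],[0.16,0.2,0.3],[0.16,0.2,0.3],[0.16,0.2,0.3],[0.16,0.2,0.3],[0.16,0.2,0.3],[0.16,0,0]],"yaw":[-0.4,0,0,0,0,0,0,0],"grip":[3.3,3.3,3.3,3.3,3.3,3.3,3.3,3.3]}'; python3 c.py
```

```text
time: 15.15
position: [0.4954, -0.0887, 0.0428]
eef_rot: [1.423, 1.54, -0.614]
force: [-5.2, -3.4, 15.2]
finger_gap: 0.0333
[ 0.49535628 -0.08872452  0.04283616] [-0.92151773 -0.17496383  0.12561921] [-5.21568882 -3.38845286 15.24173634] [-0.56113287  1.30517943 -0.00660732] 0.03331932103106902 -26.679649857077163 [ 0.025 -0.018 -1.   ]
```

```bash
python3 -m crank '{"linear":[[-0.3,0,0],[-0.5,0,0],[-0.5,0,0],[-0.4,-0.05,0],[-0.2,-0.05,0],[0,0,0],[0,0,0],[0,0,0]],"yaw":[0,0,0,0.6,0.6,0,0,0],"grip":[3.6,3.8,3.8,3.8,3.8,3.8,3.8,3.8]}'; python3 c.py
cat >> c.py <<'E'
X=np.array([.468,.884]);Y=np.array([-.884,.468]);t=M[:2,0];print('tilt x,y',t@X,t@Y,'grasp pt off (tool y,z cm)',(M.T@(np.array([.493,-.0889,p[2]])-p+.019*M[:,0]))[1:]*100,'F tool',M.T@o['force'])
E
```

```text
time: 16.15
position: [0.4948, -0.0886, 0.0634]
eef_rot: [1.44, 1.538, -0.619]
force: [-0.4, 0.2, 0.2]
finger_gap: 0.0378
[ 0.49481289 -0.08855775  0.0634107 ] [ 1.13623729 -0.18130156  0.11032614] [-0.43081052  0.1706139   0.15108007] [-0.001482   -0.01791585  0.05422483] 0.03784807324498774 -27.956442979908267 [ 0.027 -0.019 -0.999]
```

```bash
python3 - <<'E'
from h import *
s=snap('wrist','w2');im=s['pixels']
t=snap('scene','s2')['pixels'][150:260,90:260]
a=cv2.resize(np.array(im)[150:400,130:430],None,fx=1.6,fy=1.6);b=cv2.resize(np.array(t),(618,400),interpolation=cv2.INTER_CUBIC)[:,150:470]
cv2.imwrite('pics/c2.png',cv2.convertScaleAbs(np.hstack([a,b]),alpha=1.3,beta=20))
E
python3 c.py
```

```text
[ 0.4948068  -0.08852658  0.06341071] [ 1.13632374 -0.17924335  0.11279488] [-0.20730193  0.61097764  0.01139422] [-0.05921654 -0.01483802 -0.03606951] 0.03823106578104872 -27.954519386494233 [ 0.027 -0.019 -0.999]
tilt x,y -0.004335664845715985 -0.03262618076105871 grasp pt off (tool y,z cm) [-0.14201823  0.11770119] F tool [-0.02860882 -0.46890063 -0.44239273]
```

View pics/c2.png

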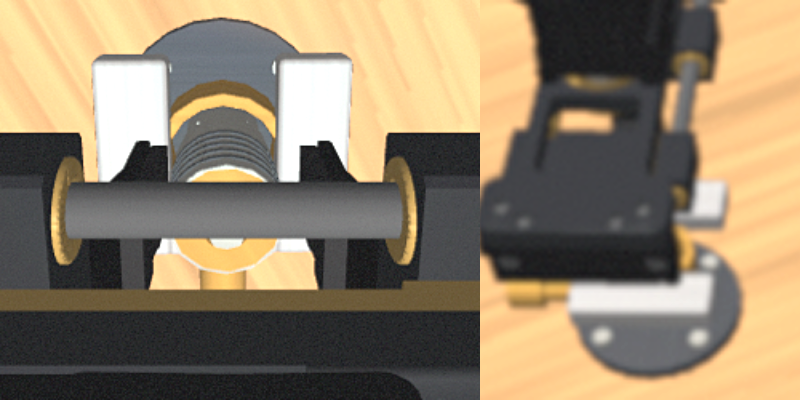

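```bash
python3 -m crank '{"linear":[[0,-0.2,0.1],[0.3,-0.03,0],[0.3,0,0],[0.25,0,0],[0.2,0,0.05],[0.2,0.1,0.3],[0.2,0.1,0.3],[0.2,0.1,0.3]],"yaw":[0,0,0,0,0,0,0,0],"grip":[3.8,3.8,3.8,3.8,3.8,3.8,3.8,3.8]}'; python3 c.py
```

```text
time: 17.25
position: [0.493, -0.0916, 0.0485]
eef_rot: [1.693, 1.54, -0.363]
force: [-1.2, 5.5, 7.0]
finger_gap: 0.038
[ 0.49302063 -0.0916354   0.04848066] [-0.35486057 -0.11858998 -0.24227306] [-1.16614387  5.47875901  6.9963255 ] [ 1.329264    0.46890493 -0.06832958] 0.03799582051777521 -27.840116763944526 [ 0.029 -0.011 -1.   ]
tilt x,y 0.00385324301406105 -0.031023200438370237 grasp pt off (tool y,z cm) [-0.1295069  -0.24092883] F tool [-7.08782909 -3.3710281  -4.32713653]
```

```bash
python3 -m crank '{"linear":[[0.2,0.05,0.15],[0.2,0.1,0.2],[0.2,0.1,0.2],[0.2,0.1,0.25],[0.2,0.1,0.25],[0.19,0.1,0.25],[0.18,0.1,0.25],[0.17,0.1,0.2]],"yaw":[0,0,0,0,0,0,0,0],"grip":[3.8,3.8,3.8,3.8,3.8,3.8,3.8,3.8]}'; python3 c.py
```

```text
time: 18.25
position: [0.4933, -0.0916, 0.041]
eef_rot: [2.407, 1.546, 0.358]
force: [-6.6, 4.9, 18.3]
finger_gap: 0.0381
[ 0.49326737 -0.09161908  0.0409529 ] [-1.10263033 -0.13070954 -0.24930886] [-6.57995821  4.91667364 18.32354995] [ 1.27308605  1.76538143 -0.0466666 ] 0.038077546509591546 -27.45725584050871 [ 0.023  0.009 -1.   ]
tilt x,y 0.018556683015832406 -0.016486142887177212 grasp pt off (tool y,z cm) [-0.14907756 -0.22895727] F tool [-18.42817342  -7.79998614  -1.66872803]
```

```bash
python3 -m crank '{"linear":[[0.14,-0.05,0.1],[0.14,-0.05,0.1],[0.14,-0.05,0.1],[0.14,0,0.1],[0.14,0,0.1],[0.14,0,0],[0.14,0,0],[0.14,0,0]],"yaw":[0.4,0,0,0,0,0,0,0],"grip":[3.6,3.4,3.2,3.0,2.8,2.6,2.4,2.4]}' 12; python3 c.py
```

```text
time: 19.25
position: [0.4897, -0.0897, 0.0408]
eef_rot: [2.598, 1.553, 0.544]
force: [-4.6, 0.4, 14.5]
finger_gap: 0.0299
[ 0.48970745 -0.08973078  0.04081373] [-1.11284311  0.26287066 -0.24313716] [-4.61691677  0.37139919 14.54959937] [0.24171115 1.25315084 0.00964837] 0.02991255884321734 -27.705586173012765 [ 0.015  0.009 -1.   ]
tilt x,y 0.014839926345241243 -0.00889213909051392 grasp pt off (tool y,z cm) [ 0.2528695  -0.22657483] F tool [-14.61242199  -4.13000143   1.60153406]
```

```bash
python3 -m crank '{"linear":[[0.14,0,-0.6],[0.14,0,-0.9],[0.14,0,-0.9],[0.14,0,-0.5],[0.14,0,0],[0.14,0,0],[0.14,0,0],[0.14,0,0]],"yaw":[0,0,0,0,0,0,0,0],"grip":[2.4,2.4,2.4,2.4,2.4,2.4,2.4,2.4]}'; python3 c.py
```

```text
time: 20.25
position: [0.4955, -0.0839, 0.0408]
eef_rot: [0.16, 1.546, -1.902]
force: [-5.3, 0.2, 14.0]
finger_gap: 0.0293
[ 0.49554118 -0.08392142  0.04079237] [-1.10645195  0.01521407  0.58658421] [-5.29900876  0.19289211 14.02449079] [0.26714917 1.16023068 0.05171367] 0.029335808269287535 -28.138916858049583 [-0.008 -0.024 -1.   ]
tilt x,y -0.0249158205092824 -0.003911585326109331 grasp pt off (tool y,z cm) [0.01071206 0.55868514] F tool [-13.98118555  -4.70729805   2.67784219]
```

```bash
python3 -m crank '{"linear":[[0.13,0,-1.1],[0.13,0,-1.1],[0.14,0,0],[0.14,0,0],[0.14,0,0],[0.14,0,0],[0.14,0,0],[0.14,0,0]],"yaw":[0.1,0,0,0,0,0,0,0],"grip":[2.4,2.4,2.4,2.4,2.4,2.4,2.4,2.4]}'; python3 c.py
```

```text
time: 21.25
position: [0.5005, -0.0786, 0.0408]
eef_rot: [0.024, 1.515, -2.048]
force: [-6.0, 1.3, 12.8]
finger_gap: 0.0295
[ 0.50053278 -0.07862983  0.0408112 ] [-1.04702513 -0.16584671  1.32299516] [-6.00961972  1.26859888 12.79408067] [ 0.15866348  1.01900479 -0.05292078] 0.02950144398497927 -28.70906987438269 [-0.026 -0.049 -0.998]
tilt x,y -0.055735759002090865 -0.0005405998532477294 grasp pt off (tool y,z cm) [-0.16733702  1.26066337] F tool [-12.68318468  -5.86319863   2.48457253]
```

```bash
python3 -m crank '{"linear":[[0.09,-0.2,-1.1],[0.14,-0.1,0],[0.14,-0.1,0],[0.14,-0.1,0],[0.14,-0.1,0],[0.14,-0.1,0],[0.14,-0.1,0],[0.14,-0.1,0]],"yaw":[0.3,-0.4,-0.3,0,0,0,0,0],"grip":[2.4,2.4,2.4,2.4,2.4,2.4,2.4,2.4]}'; python3 c.py
python3 - <<'E'
from h import *
s=snap('wrist','w3');im=s['pixels']
t=snap('scene','s3')['pixels'][150:260,90:260]
a=cv2.resize(np.array(im)[150:400,130:430],None,fx=1.6,fy=1.6);b=cv2.resize(np.array(t),(618,400),interpolation=cv2.INTER_CUBIC)[:,150:470]
cv2.imwrite('pics/c3.png',cv2.convertScaleAbs(np.hstack([a,b]),alpha=1.3,beta=20))
E
```

```text
time: 22.25
position: [0.504, -0.0728, 0.0409]
eef_rot: [0.245, 1.504, -1.827]
force: [-2.1, -0.6, 10.2]
finger_gap: 0.0295
[ 0.50396857 -0.07277148  0.0409147 ] [-0.98402624 -0.17078453  2.00891761] [-2.1181851  -0.57194055 10.197777  ] [ 0.0112651   0.60556021 -0.05072669] 0.02952889202445558 -28.668033173485455 [-0.017 -0.064 -0.998]
tilt x,y -0.06465951569052229 -0.015202987872158463 grasp pt off (tool y,z cm) [-0.18863297  1.93750021] F tool [-10.10291011  -1.41974596   2.17347844]
```

View pics/c3.png

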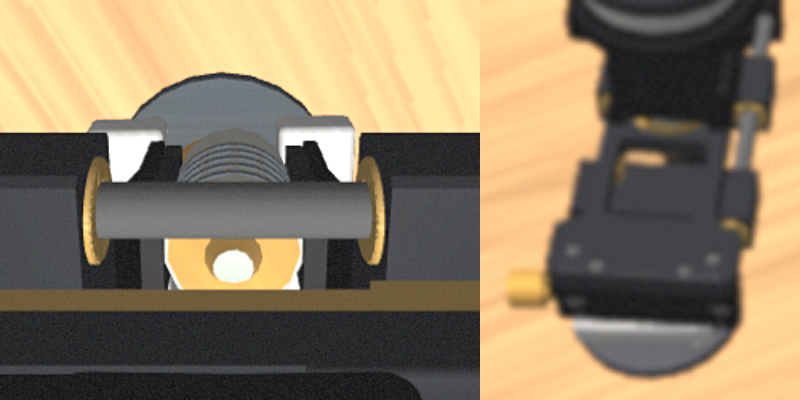

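Run:
```python
from h import *
s=ld('w3');p=pt(s,130+233/1.6,150+262/1.6,.0983);d=p[:2]-[.493,-.0889];print(p,d@[.468,.884],d@[-.884,.468])
```

```text
[ 0.50869181 -0.06463224  0.0983    ] 0.02879646762209563 -0.0025142511121347155
```

```bash
python3 -m crank '{"linear":[[-0.2,-0.05,-0.3],[-0.3,0,-0.1],[-0.5,0,0],[-0.8,0,0],[-1.2,0,0],[-1.5,0,0],[-1.5,0,0],[-1.2,0,0]],"yaw":[0,0,0,0,0,0,0,0],"grip":[2.4,2.4,2.4,2.4,2.4,2.4,2.4,2.4]}' 20; python3 c.py
python3 - <<'E'
from h import *
s=snap('wrist','w4');t=snap('scene','s4')['pixels'][90:250,90:260]
a=cv2.resize(np.array(s['pixels'])[60:420,80:480],(440,400));b=cv2.resize(np.array(t),(425,400),interpolation=cv2.INTER_CUBIC)[:,:360]
cv2.imwrite('pics/c4.png',cv2.convertScaleAbs(np.hstack([a,b]),alpha=1.3,beta=20))
E
```

```text
time: 23.35
position: [0.5049, -0.0671, 0.1168]
eef_rot: [0.189, 1.498, -1.883]
force: [-1.1, 0.3, -1.8]
finger_gap: 0.0298
[ 0.50489331 -0.0670951   0.11680951] [ 6.64111079 -0.08371129  2.01504607] [-1.08766524  0.26373409 -1.80824697] [-0.01102664 -0.11890334 -0.03706497] 0.02979945088232777 -28.72253213703545 [-0.022 -0.069 -0.997]
tilt x,y -0.07155583793356912 -0.01260891254312088 grasp pt off (tool y,z cm) [0.00488196 2.47741668] F tool [ 1.80952855 -1.10519558  0.16271945]
```

View pics/c4.png

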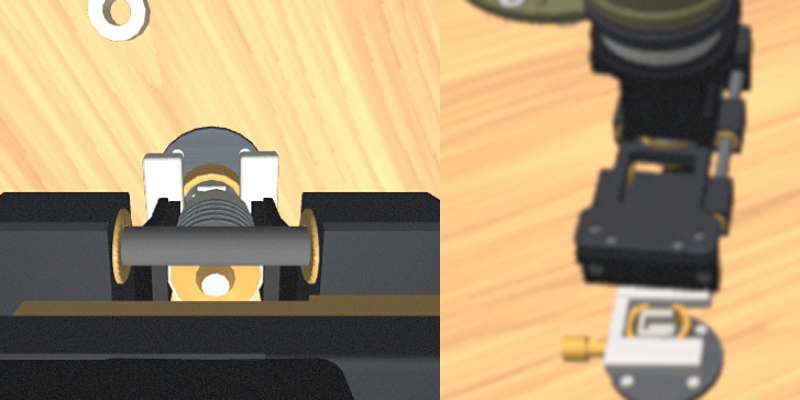

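Run:
```python
from h import *
o,M=pose();p=o['position'];s=ld('w4')
for u,v in((275.5,315.6),(275.5,313.5)):
    d=rot(s['orientation'])@np.array([(u-s['cx'])/s['fx'],(v-s['cy'])/s['fy'],1])
    dt=M.T@d; ot=M.T@(s['origin']-p); k=(-.0574-ot[0])/dt[0]; print('tip in tool',ot+k*dt)
# calibration check using w2: tip nominally (.493,-.0889,.0983)
H=np.array([.547,.2040,.05]);print('to mouth',H-p,M.T@(H-p)*100)
print(o['q'])
```

```text
tip in tool [-0.0574     0.0003314 -0.004807 ]
tip in tool [-0.0574      0.00033144 -0.00552773]
to mouth [ 0.04109372  0.27117939 -0.06743908] [  4.75253811  -9.53653442 -26.15755602]
[ 0.65356524  0.16804566 -0.67315972  1.89439392  0.19139972  1.14344684
 -0.5976705 ]
```

```bash
python3 -m crank '{"linear":[[0,-1,-2.5],[0,-1.4,-4],[0,-1.5,-4],[0,-1.5,-4],[0,-1.5,-4],[0,-1.3,-3.5],[0,-0.9,-2.5],[0,-0.4,-1.2]],"yaw":[0,0,0,0,0,0,0,0],"grip":[2.4,2.4,2.4,2.4,2.4,2.4,2.4,2.4]}' 25
python3 -m crank '{"linear":[[0,0,0],[0,0,0],[0,0,0],[0,0,0],[0,0,0],[0,0,0],[0,0,0],[0,0,0]],"yaw":[-9,-10,-10,-10,-10,-10,-10,-10],"grip":[2.4,2.4,2.4,2.4,2.4,2.4,2.4,2.4]}'
sed -i 's/.493,-.0889/.547,.2040/g' c.py; python3 c.py
python3 - <<'E'
from h import *
s=snap('wrist','w5');t=snap('scene','s5');o,M=pose();print(o['q'],M)
u,v=map(int,proj(t,o['position']-.02*M[:,0]));print(u,v)
def cr(im,u,v,w,h,k):
    im=np.array(im)[v:v+h,u:u+w];return cv2.convertScaleAbs(cv2.resize(im,(int(w*k),int(h*k)),interpolation=cv2.INTER_CUBIC),alpha=1.4,beta=25)
a=cr(s['pixels'],200,180,160,200,2.5);b=cr(t['pixels'],u-25,v-30,50,62.5.__int__(),8)
h=min(a.shape[0],b.shape[0]);cv2.imwrite('pics/c5.png',np.hstack([a[:h],b[:h]]))
E
```

```text
time: 24.45
position: [0.547, 0.2066, 0.0939]
eef_rot: [0.187, 1.495, -1.893]
force: [0.2, -0.7, -1.2]
finger_gap: 0.0293
time: 25.45
position: [0.5475, 0.1981, 0.091]
eef_rot: [-1.248, 1.486, -1.912]
force: [-0.6, 0.5, -1.8]
finger_gap: 0.0295
[0.5474965  0.19812776 0.09098052] [ 3.83817996  0.74471034 -0.50585191] [-0.55847588  0.49668569 -1.82790383] [ 0.16183417 -0.23383714 -0.00785893] 0.0294928214758315 51.88779795838547 [-0.028 -0.08  -0.996]
tilt x,y -0.08426520516797643 -0.012398314192389372 grasp pt off (tool y,z cm) [ 0.42997699 -0.40040817] F tool [ 1.79729919  0.19353747 -0.79503665]
[ 0.37572635  0.53403894 -1.03545011  1.70095438  0.52792711  1.26996542
  0.1021399 ] [[-0.02909461  0.61965542  0.78433454]
 [-0.07972524  0.78072835 -0.61976377]
 [-0.99639219 -0.08056304  0.02668719]]
343 157
```

View pics/c5.png

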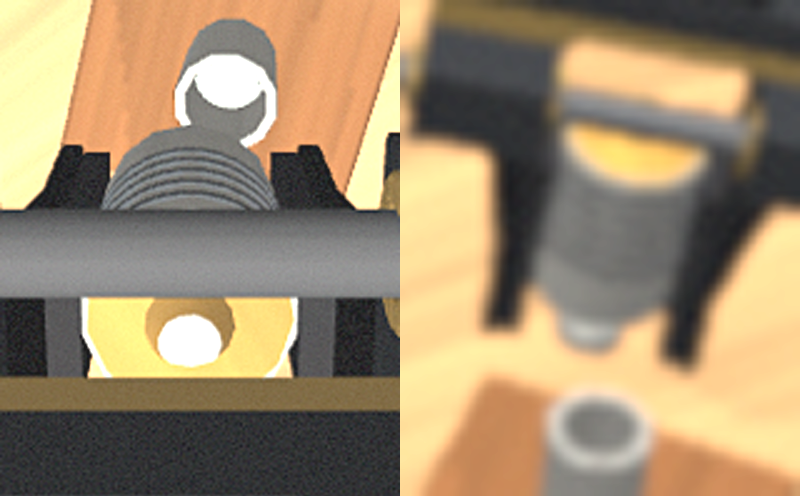

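```bash
cat > fit.py <<'E'
from h import *
from scipy.optimize import least_squares
def fit(w,t,obsw,obst,p,M,prt=True):
    def f(x,full=False):
        b=x[:3];a=np.array([x[3],x[4],np.sqrt(1-x[3]**2-x[4]**2)])
        r=[]
        for h,u,v in obsw: r+=list(np.subtract(proj(w,b+h*a),(u,v)))
        for h,u,v in obst: r+=list(np.subtract(proj(t,b+h*a),(u,v))*.7)
        return np.array(r)
    s=least_squares(f,[*p,0,0]);b=s.x[:3];a=np.array([s.x[3],s.x[4],1])
    print('base',b,'axis',a[:2],'res',f(s.x).round(1),'base in tool mm',M.T@(b-p)*1e3,'axis tool',M.T@a)
    return b,a
if __name__=='__main__':
    o,M=pose();p=o['position'];w=ld('w5');t=ld('s5')
    def P(q): u,v=proj(t,q); return ((u-318)*8+400,(v-127)*8)
    print('TCP',P(p),'fingertips',P(p+.0148*M[:,1]),P(p-.0148*M[:,1]),'40 up',P(p-.04*M[:,0]),'mouth',P([.547,.204,.05]))
    print('mouth in wrist',[(a-b)*2.5 for a,b in zip(proj(w,[.547,.204,.05]),(200,180))])
    fit(w,t,[(.064,276,316.5),(.0562,276,305)],[(.0562,347.6,145.75),(0,341.75,169),(.0142,343.5,164)],p,M)
E
python3 fit.py
```

```text
TCP (np.float64(589.1855421018277), np.float64(310.00098844271383)) fingertips (np.float64(656.7906237999814), np.float64(323.7611571307152)) (np.float64(521.6765089523287), np.float64(296.2603692352927)) 40 up (np.float64(623.2737308018709), np.float64(175.74560638563094)) mouth (np.float64(593.4635450865453), np.float64(426.74558586788703))
mouth in wrist [np.float64(223.113771081575), np.float64(106.79196944065907)]
base [0.54772039 0.19916157 0.08114212] axis [-0.00134647  0.06624093] res [-0.2  0.1  0.4 -0.1 -0.5 -0.2 -0.   0.3 -0.4 -0.3] base in tool mm [ 9.478959    1.77531234 -0.71148451] axis tool [-1.00163409 -0.02968122 -0.01542262]
```

Run:
```python
from h import *
w=ld('w5');t=ld('s5');T=ld('top0')
W=(200+225.5/2.5,180+101/2.5)
print(tri([(w,*W),(t,342.8,180.75)]),pt(w,*W,.05),pt(t,342.8,180.75,.05),tri([(w,*W),(t,342.8,180.75),(T,222.7,208.2)]))
o,M=pose();b=np.array([.5477,.1992,.0811])
for H in ([.5475,.2045,.05],):
    H=np.array(H);print('base to mouth',H-b,M.T@(H-b)*100)
```

```text
[0.54684752 0.20516093 0.04828684] [0.54623292 0.2052694  0.05      ] [0.54833712 0.20446959 0.05      ] [0.54623321 0.20468593 0.0477899 ]
base to mouth [-0.0002  0.0053 -0.0311] [ 3.05710722  0.65194398 -0.42715865]
```

```bash
python3 -c "
from h import *
o,M=pose();print(M.T@np.array([-.0007,.0058,-.023])*100,M.T@np.array([0,0,-.01])*100)"
```

```text
[ 2.24749801  0.59474157 -0.47574694] [ 0.99639219  0.08056304 -0.02668719]
```

```bash
python3 -m crank '{"linear":[[0.2,0.4,-0.4],[0.4,0.2,-0.08],[0.4,0,0],[0.4,0,0],[0.4,0,0],[0.3,0,0],[0.15,0,0],[0,0,0]],"yaw":[0,0,0,0,0,0,0,0],"grip":[2.4,2.4,2.4,2.4,2.4,2.4,2.4,2.4]}'; python3 c.py
python3 - <<'E'
from h import *
s=snap('wrist','w6');t=snap('scene','s6');o,M=pose()
def cr(im,u,v,w,h,k):
    im=np.array(im)[v:v+h,u:u+w];return cv2.convertScaleAbs(cv2.resize(im,(int(w*k),int(h*k)),interpolation=cv2.INTER_CUBIC),alpha=1.4,beta=25)
a=cr(s['pixels'],200,180,160,200,2.5);b=cr(t['pixels'],318,137,50,62,8)
h=min(a.shape[0],b.shape[0]);cv2.imwrite('pics/c6.png',np.hstack([a[:h],b[:h]]))
E
```

```text
time: 26.55
position: [0.5466, 0.2032, 0.0656]
eef_rot: [-1.242, 1.484, -1.92]
force: [-0.4, 0.5, -2.0]
finger_gap: 0.0295
[0.54663794 0.20321238 0.06556571] [ 1.34401538  0.19479281 -0.05896933] [-0.44520278  0.45389934 -2.01858685] [ 0.15547295 -0.19041867 -0.05991703] 0.02948262942116349 51.078681641745355 [-0.03  -0.081 -0.996]
tilt x,y -0.08569419194683692 -0.011838620595231046 grasp pt off (tool y,z cm) [ 0.08374182 -0.02111287] F tool [ 1.98733072  0.23843634 -0.68745014]
```

View pics/c6.png

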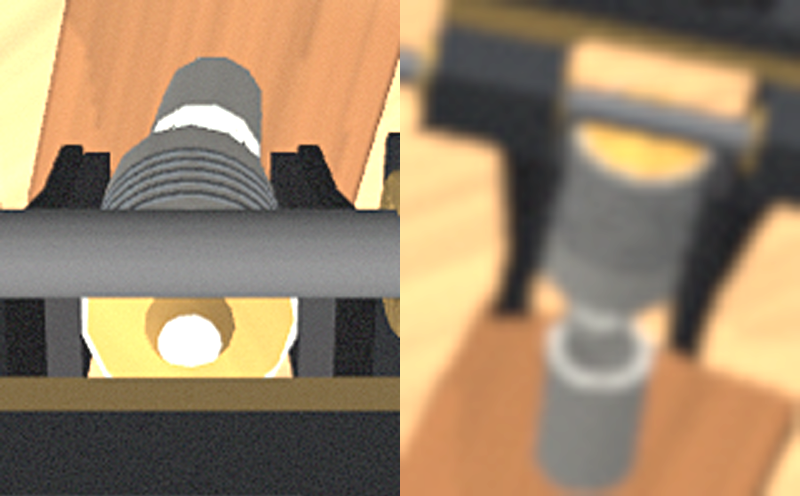

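```bash
python3 -m crank '{"linear":[[0.15,0.01,0],[0.15,0.01,0],[0.15,0.01,0],[0.15,0.01,0],[0.15,0.01,0],[0.15,0.01,0],[0.15,0.01,0],[0.15,0.01,0]],"yaw":[0,0,0,0,0,0,0,0],"grip":[2.4,2.4,2.4,2.4,2.4,2.4,2.4,2.4]}' 15; python3 c.py
```

```text
time: 27.65
position: [0.5471, 0.203, 0.0532]
eef_rot: [-1.234, 1.485, -1.912]
force: [-0.6, -0.3, -2.3]
finger_gap: 0.03
[0.54714608 0.20297922 0.05320513] [ 0.1122225   0.07976783 -0.07873857] [-0.60246751 -0.28444425 -2.26793287] [ 0.20346253 -0.17631656 -0.0402835 ] 0.029956857447294167 51.06745580742528 [-0.029 -0.081 -0.996]
tilt x,y -0.08504349727470192 -0.012447245719672548 grasp pt off (tool y,z cm) [ 0.06999403 -0.07531664] F tool [ 2.29991532 -0.41394918 -0.355571  ]
```

```bash
python3 -m crank '{"linear":[[0.12,0.01,0],[0.12,0.01,0],[0.12,0.01,0],[0.12,0.01,0],[0.12,0.01,0],[0.1,0.01,0],[0.1,0.01,0],[0.1,0.01,0]],"yaw":[0,0,0,0,0,0,0,0],"grip":[2.4,2.4,2.4,2.4,2.4,2.4,2.4,2.4]}'; python3 c.py
```

```text
time: 28.65
position: [0.5474, 0.2029, 0.0435]
eef_rot: [-1.235, 1.485, -1.913]
force: [-0.5, -0.4, -0.2]
finger_gap: 0.0299
[0.54740671 0.20286056 0.0435272 ] [-0.85219774 -0.0058942  -0.07902701] [-0.54874453 -0.39818407 -0.15215474] [ 0.12913764 -0.13796391  0.03518283] 0.029913661093828415 51.06472786691331 [-0.029 -0.081 -0.996]
tilt x,y -0.08508728559537808 -0.012399452795853477 grasp pt off (tool y,z cm) [ 0.06286479 -0.10305605] F tool [ 0.19966594 -0.64007739 -0.18236399]
```

```bash
python3 -m crank '{"linear":[[0.08,0,0],[0.08,0,0],[0,0,0],[0,0,0],[0,0,0],[0,0,0],[0,0,0],[0,0,0]],"yaw":[0,0,0,0,0,0,0,0],"grip":[2.4,2.4,2.4,2.8,3.0,3.3,3.8,4.2]}' 5; python3 c.py
python3 - <<'E'
from h import *
s=snap('wrist','w7');t=snap('scene','s7');o,M=pose()
def cr(im,u,v,w,h,k):
    im=np.array(im)[v:v+h,u:u+w];return cv2.convertScaleAbs(cv2.resize(im,(int(w*k),int(h*k)),interpolation=cv2.INTER_CUBIC),alpha=1.4,beta=25)
a=cr(s['pixels'],200,180,160,200,2.5);b=cr(t['pixels'],318,147,50,62,8)
h=min(a.shape[0],b.shape[0]);cv2.imwrite('pics/c7.png',np.hstack([a[:h],b[:h]]))
E
```

```text
time: 29.65
position: [0.5479, 0.2029, 0.0432]
eef_rot: [-1.219, 1.485, -1.898]
force: [0.0, 1.3, 0.8]
finger_gap: 0.0395
[0.54794107 0.20287742 0.04317329] [-0.88594372 -0.04307627 -0.1175371 ] [0.04215351 1.26417908 0.78033119] [ 0.16605391 -0.1708352   0.00288322] 0.039518557068484124 51.05219370690905 [-0.028 -0.081 -0.996]
tilt x,y -0.08476355110506542 -0.013666356621598177 grasp pt off (tool y,z cm) [ 0.02805691 -0.14362571] F tool [-0.88137584  0.94350445 -0.73608315]
```

View pics/c7.png

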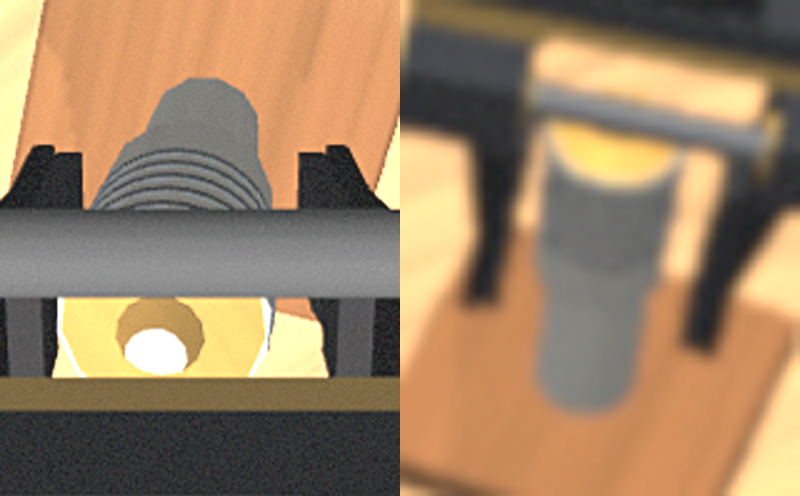

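```bash
python3 -m crank '{"linear":[[0,-0.1,0],[0,-0.1,0],[0,0,0],[-0.5,-0.04,0.01],[-1,-0.08,0.03],[-1.5,-0.12,0.04],[-2,-0.16,0.05],[-2,-0.16,0.05]],"yaw":[0,0,0,0,0,0,0,0],"grip":[5,5.6,6,6,6,6,6,6]}'; python3 c.py
python3 -m crank '{"linear":[[-3,0,0],[-3,0,-2],[-2,0,-4],[0,0,-4],[0,0,-4],[0,0,-3],[0,0,0],[0,0,0]],"yaw":[0,0,0,0,0,0,0,0],"grip":[6,6,6,6,6,6,6,6]}'
python3 - <<'E'
from h import *
t=snap('scene','s8');T=snap('top','t8');print(bot.observe()['position'],bot.observe()['force'])
def cr(im,u,v,w,h,k):
    im=np.array(im)[v:v+h,u:u+w];return cv2.convertScaleAbs(cv2.resize(im,(int(w*k),int(h*k)),interpolation=cv2.INTER_CUBIC),alpha=1.3,beta=20)
cv2.imwrite('pics/c8.png',np.hstack([cr(t['pixels'],310,130,66,80,6),cr(t['pixels'],135,190,66,80,6)]))
for n,p in(('shoulder',[.547,.2047,.05]),('tip',[.547,.2047,.0998])):print(n,[(a-b)*6 for a,b in zip(proj(t,p),(310,130))])
E
```

```text
time: 30.75
position: [0.5462, 0.2018, 0.1182]
eef_rot: [-1.223, 1.485, -1.901]
force: [0.2, -0.3, 0.2]
finger_gap: 0.0599
[0.54620866 0.20176276 0.11817785] [ 6.57308549  0.75635056 -0.27179912] [ 0.18413399 -0.31820798  0.20741841] [ 0.07745648 -0.24091387 -0.00298133] 0.05991036741470572 51.09064501380415 [-0.028 -0.081 -0.996]
tilt x,y -0.08468740111082101 -0.013399850825825342 grasp pt off (tool y,z cm) [ 0.22306442 -0.07837867] F tool [-0.1859639  -0.14824323  0.34874835]
time: 31.75
position: [0.4149, 0.3202, 0.2074]
eef_rot: [-1.067, 1.492, -1.745]
force: [-0.1, -0.1, -1.1]
finger_gap: 0.06
[0.41491502 0.32025093 0.20709935] [ 0.3787712   0.51619877 -0.12217039]
shoulder [np.float64(195.10456798021846), np.float64(301.2684973036241)]
tip [np.float64(211.80316647144002), np.float64(183.8969004450758)]
```

View pics/c8.png

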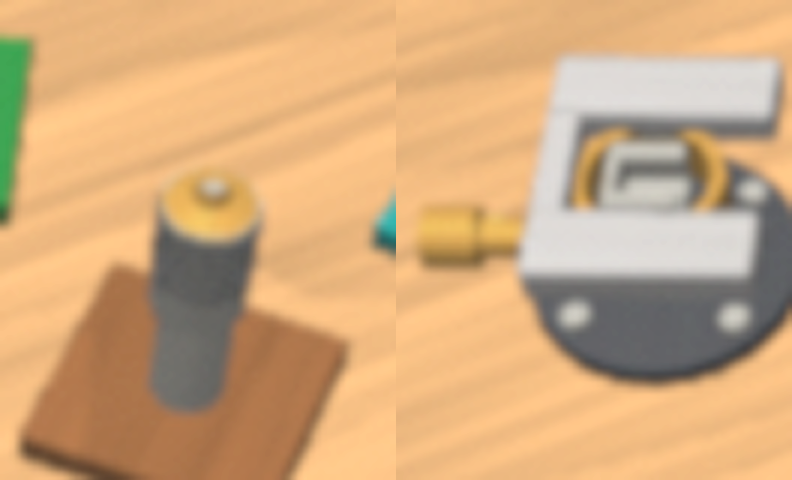

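The final view shows the nozzle upright in the tube: tip at (214, 186), predicted (212, 184). The coupling slot is empty and its plate is at the same pixels as at the start.

Run:
```python
from h import *
a=ld('top0')['pixels'];b=ld('t8')['pixels']
for n,(u,v) in dict(can=(341,128),spacer=(304,233),b1=(285,135),b0=(232,123)).items():
    s=np.s_[v-18:v+18,u-25:u+25];print(n,cv2.phaseCorrelate(np.float64(a[s].mean(2)),np.float64(b[s].mean(2)))[0])
bot.job_done()
```

```text
can (0.04810656403939717, 0.0331218870365646)
spacer (0.01900664748445635, 0.026521274896563085)
b1 (-0.04892642939666203, 0.06900879102706625)
b0 (-0.09814991475094104, 0.0007649587667550861)
the job is handed in; nothing more can be done
```

The nozzle is out of the coupling and stands released in its holder's tube, and the job is handed in. The last move ended at 31.75 s of the 70 s allowed; no verdict was reported.

I pressed the sleeve to its stop with the fingertips either side of the barrel, gripped the nozzle and slid it about 22 mm out of the slot's open end. I then lifted it, set it in the tube at nearly zero contact force, and let go.

**Last checks:**
- **Nozzle:** its tip in the scene picture is within about 0.5 pixel of where an upright, fully seated nozzle should be.
- **Sleeve:** the slot is empty and the plate is back at the same pixels as at the start.
- **Bystanders:** the relay can, spacer and busbars shifted by no more than 0.1 pixel in the top view.
- **Forces:** the highest force I read while pressing was about 19 N. I only read it at the end of each call, so brief peaks between readings are unknown.

**What went wrong on the way:**
- The first pull stuck on plate friction and tilted the tool to about 0.09 rad. I released, lifted, re-centred and pressed again, and the second pull worked.
- When the fingers closed for that pull, the gripper jumped about 4 mm sideways. My earlier estimate of the nozzle's position was off by a few millimetres.
- The tool stayed tilted by about 0.08 rad to the end. The nozzle straightened itself in the tube when released.

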